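Lock the rotary mount with its index pin

TASK

Take the longer of the two pins from the rack and lock the rotary mount with it: the pin goes down through the index hole in the cover, through a cross-hole of the loose bushing hidden inside, until its head lies on the cover. The bushing must be turned by its knob until a cross-hole lines up (let the pin stand in the index hole and feel for it to drop), then press the pin fully home. Do not force the pin, and leave the short pin and the other things where they stand.

Things in the scene. Friction and masses are not known exactly. Their poses are not given: they have to be found in the camera images.
- mount: Rotary index mount, fixed: flat closed aluminium housing 152 (x) by 144 (y) by 44 mm high, a round steel knob in its middle. Origin: centre of its underside, on the knob's axis; z up; x points from knob to index hole. Inside, out of sight, a loose bushing turns with the knob; its flange has two opposite 12 mm cross-holes 58 mm from the axis, so one comes under the index hole each half turn.
- index_hole (a point): Mouth of the index hole, on top of the cover, 44 mm above the bench; 11 mm bore through the 14 mm cover, 1 mm chamfer; 58 mm from the knob's axis. Axes as the mount's. A pin put in while no cross-hole is below stands upright on the flange (the underside of its head 25 mm above the cover), and the bushing can be turned beneath it, slowly.
- knob_grip (a point): Point on the knob's axis at the height to grip, 71 mm above the bench; it does not turn. The knob is round, knurled, 26 mm across, from 50 to 84 mm above the bench. It turns endlessly either way with a drag of 0.05 N m, no clicks; its start angle is unknown and cannot be seen. Once the pin has dropped the knob is locked: you feel the torque rise. Open the fingers little, to clear the pin's head 58 mm from the axis.
- base_hole (a point): Mouth of the 12 mm hole in the housing's base, under the flange and in line with the index hole, 14 mm above the bench, hidden. A sprung ball sticks out of its side. When a cross-hole comes under the standing pin it drops about 19 mm by its own weight onto this ball (underside of its head 5 to 6 mm above the cover) and locks the bushing; a push of 5 to 10 N on its head takes it past the ball.
- long_pin_mid (a point): Middle (half-way up) of the long pin: steel, 56 mm long, 45 g; shank 10 mm thick, 42 long, with 5 mm tapered tip; round head 16 mm wide, 14 high. z runs to the head; head's centre 21 mm above this point, tip 28 mm below. It starts upright in the rack, head's centre 55 mm above the bench. Home (head's underside on the cover) this point is 30 mm above the bench, the head's top 58 mm.
- short_pin_mid (a point): Middle (half-way up) of the short pin, not used: same head and shank diameter but 44 mm long in all. It stands in the other hole of the rack.
- rack: Pin rack, fixed: dark steel block 44 (x) by 104 (y) by 30 mm high, origin at the centre of its underside, z up. Two 11 mm holes, 24 mm deep, at y = -30 and +30 mm; either may hold the long pin.
- obj_can_4_mid (a point): Middle (half-way up) of the white plastic screw canister, 39 mm across and 56 mm tall, standing loose on the bench; a bystander.
- objective_spare_mid (a point): Middle (half-way up) of the spare microscope objective, white, 26 mm across and 45 mm tall, standing loose on the bench; a bystander.
- eyepiece_spare_mid (a point): Middle (half-way up) of the spare eyepiece, black and silver, 35 mm across and 50 mm tall, standing loose on the bench; a bystander.

How it is judged:
By the outcome, as a careful person would: the job done as asked, in the order asked, and still so for the second after the job is handed in, with the robot touching nothing.
It also fails if it takes over 72 s, if anything falls off the work surface, if the arm or the gripper's body presses on something with over 40 N, if the wrist force passes 120 N, or if a joint passes its speed limit or range.

ROBOT

A 6-joint arm with a two-finger parallel gripper is mounted at the origin on a cart in front of the work surface, level with it; the furniture and walls round the work are solid. World frame = base frame: x ahead of the robot, y to its left, z up, the work surface at z = 0. Lengths are in m, angles in rad, forces in N, time in s.
With the tool pointing down it reaches from about 0.35 to 0.875 m from the base axis. Payload 4.2 kg.
Tool frame: the origin (TCP) lies midway between the tips of the shut fingers; the grasp point (between the pads) lies 19 mm behind it; z points along the fingers, y is the line along which they close (so a half turn about z gives the same grasp; the last joint's range is limited). The gripper opens to 87 mm and grips with 3 to 60 N. Pads are 19 mm wide; open, the fingers measure 117 mm over their backs; the gripper's body (75 mm by 190 mm) begins 51 mm behind the grasp point.
Start: joints at [-0.98, 0.385, 0.008, 0, -1.194, -0.259], TCP at [0.204, -0.591, 0.223] pointing down, gripper open.
Joint ranges: [-3.14, 3.14], [-1.21, 2.06], [-1.07, 1.41], [-3.16, 2.05], [-2.99, -0.16], [-3.1, 3.1]. Speed limits (rad/s): [2.79, 2.79, 3.14, 3.14, 3.14, 3.14].

INTERFACE

Orientations are given as a rotation vector (axis times angle).
In Python, from rig import r gives the robot as it stands. The module is installed in compiled form; this text tells all that it offers.
- The arm moves only by the tool jog_arm, never from a script. Its argument "deltas" is text: rows parted by semicolons, each of 7 numbers parted by spaces: the shift along the world's x, y, z scaled (see below), then the turn, a rotation vector about the world's x, y, z scaled (see below), then the finger opening in mm, from 0 to 87. A call has 1 to 10 rows; each row is the pose to reach, as a shift and turn from the pose commanded when the call began; what a row does not reach only later rows make up. The controller multiplies each number of a shift by 10 cm and each number of a turn by 120 degrees. A row lasts 1/12 s, in which the tool goes at most 41.7 mm and 7.16 degrees, less where a joint would pass 70% of its speed; a pose out of reach is approached as far as the arm can. A call with a number of a shift or a turn outside -1 to 1 is refused whole. A call with a gripper value outside its range is refused whole. The fingers move at their own pace and stop on an object; "force" is the grip in N (left out, the last holds). Time passes only in rows, so rows that repeat a pose let the fingers close. It gives the time, the measured TCP pose, the force, the opening and the grip force at its end, in the units of the state.
- r.state(): the state, without advancing time (a new reading comes with each control period).
- r.camera(name): name is "side" or "top" or "wrist"; returns a dict with "frame" (420x560x3 uint8, red, green, blue), "fx", "fy", "cx", "cy" (pixels), "cam_to_world" (4x4, takes a point from camera to world coordinates). Camera axes: x right, y down, z forward; pixel columns grow to the right and rows downward; lengths in m; the calibration is good to about 2 mm. A picture is of the moment at which its call begins. There is no depth.
- r.hand_in(): hands the job in; it is judged then, once.
Trained networks look in the newest picture that a camera, given by its name, has taken for a name from the list of things; names that differ only in an ending like _2 or _b are one class to them, and where a whole thing is asked for, a point or a joint stands for the part that bears it (a point fixed in the world has none). Each returns a list of dicts, best first, with "p" (0 to 1); they miss things now and then, are a little off and sometimes report something else, mostly with a low value. They report only what shows in the picture. A call takes as long as a camera call.
- r.masks_of(camera, name): "mask" (420x560 bool, what is visible of it) and "location" ([column, row] in pixels, amid what is visible of it).
The state is a dict: "clock": time; "joints": joint angles; "joint_vel": joint speeds; "joint_torque": joint torques, N m; "eef_pos": TCP position; "tool_rot": TCP orientation; "force": force on the tool from outside, world axes, zero at the start; "ft_torque": the same for the moment, N m; "grip_width": finger opening in m; "grasp_force": force on a finger pad.
Only numpy, scipy, OpenCV 4.12 (cv2) and the standard library are available. Lean on these libraries where they do the work, as an engineer would, in place of code of your own. Each camera call takes 0.05 s, during which the arm holds its last target. There are 200 camera calls.

## Working session

There is one attempt and no reset: what is moved stays moved. The work goes in short steps, Python scripts to look and compute and a tool call to move; the robot and the scene stay as the last step left them, time stands still between calls to the robot, and variables do not carry over. Pictures are saved under pics/ and viewed, at most 10 in all, crops included, and the job is handed in when it is done.

Besides the shell and the picture viewer there is one more tool, called after ">>>" in YAML: its name, and indented under it one key for each argument. jog_arm: Moves the arm, as the interface text tells. Its arguments: {"type":"object","properties":{"deltas":{"type":"string"},"force":{"type":"number"}},"required":["deltas"]}

```bash
mkdir -p pics
cat > h.py <<'E'
from rig import r
import numpy as np, cv2
def cam(n):
    c=r.camera(n); return c
def ray(c,px):
    M=np.array(c['cam_to_world']); d=np.array([(px[0]-c['cx'])/c['fx'],(px[1]-c['cy'])/c['fy'],1.])
    return M[:3,3],M[:3,:3]@d
def atz(c,px,z):
    o,d=ray(c,px); return o+d*(z-o[2])/d[2]
def tri(obs):
    A=np.zeros((3,3));b=np.zeros(3)
    for c,p in obs:
        o,d=ray(c,p); d=d/np.linalg.norm(d); P=np.eye(3)-np.outer(d,d); A+=P;b+=P@o
    x=np.linalg.solve(A,b); return x
def proj(c,X):
    M=np.array(c['cam_to_world']); p=M[:3,:3].T@(np.array(X)-M[:3,3]); return [c['fx']*p[0]/p[2]+c['cx'],c['fy']*p[1]/p[2]+c['cy']]
def save(c,n): cv2.imwrite('pics/'+n,c['frame'][:,:,::-1])
E
python3 - <<'E'
from h import *
np.set_printoptions(precision=4,suppress=True)
C={}
for n in ['top','side']:
    C[n]=c=cam(n); save(c,n+'.png')
    print(n,np.array(c['cam_to_world'])[:3],c['fx'])
    for t in ['mount','rack','long_pin_mid','short_pin_mid','knob_grip','obj_can_4_mid','objective_spare_mid','eyepiece_spare_mid']:
        print(t,[(round(m['p'],2),np.round(m['location'],1).tolist(),int(m['mask'].sum())) for m in r.masks_of(n,t)[:3]])
s=r.state();print(s['clock'],s['eef_pos'],s['tool_rot'],s['force'],s['grip_width'])
a=np.hstack([C['top']['frame'],C['side']['frame']])
E
```

```text
top [[-0.0856 -0.9686  0.2336  0.2815]
 [-0.9963  0.0815 -0.027   0.1375]
 [ 0.0071 -0.235  -0.972   1.0355]] 430.66960860419016
mount [(0.64, [380.2, 175.7], 4091)]
rack [(0.95, [242.9, 222.0], 757)]
long_pin_mid [(0.57, [250.5, 210.3], 27)]
short_pin_mid [(0.61, [226.4, 219.0], 36)]
knob_grip [(0.62, [379.5, 178.3], 3979)]
obj_can_4_mid [(0.8, [338.2, 271.4], 259)]
objective_spare_mid [(0.45, [255.4, 173.7], 83)]
eyepiece_spare_mid [(0.57, [148.2, 182.3], 224)]
side [[-0.9281 -0.2506  0.2753  0.1977]
 [-0.372   0.5968 -0.7109  0.8717]
 [ 0.0139 -0.7623 -0.6471  0.7439]] 506.38332288800285
mount [(0.81, [276.8, 149.8], 2849)]
rack [(0.74, [211.3, 225.7], 228), (0.6, [250.4, 251.6], 939)]
long_pin_mid []
short_pin_mid []
knob_grip [(0.82, [279.4, 151.3], 2828)]
obj_can_4_mid [(0.9, [347.1, 195.3], 455), (0.25, [278.2, 150.2], 2950)]
objective_spare_mid [(0.75, [213.1, 222.2], 200), (0.25, [147.8, 308.9], 461)]
eyepiece_spare_mid [(0.9, [148.9, 308.8], 468), (0.6, [213.4, 221.3], 202)]
0.9 [ 0.2036 -0.5909  0.2226] [-0.5187  3.0985 -0.0001] [0.455  0.3323 0.3693] 0.08713490314343553
```

View pics/top.png

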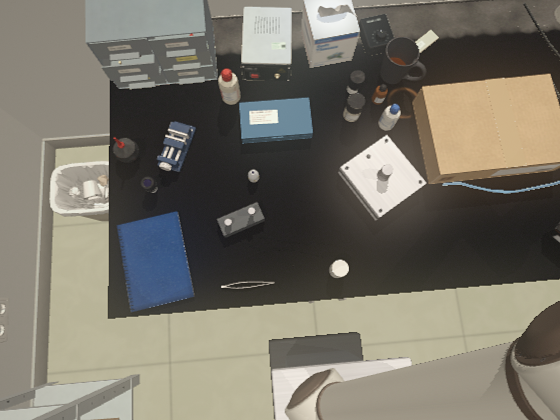

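View pics/side.png

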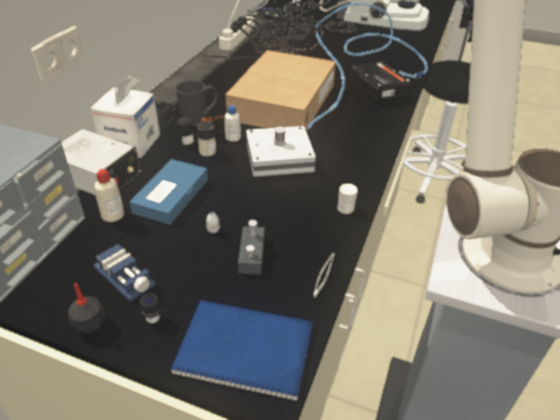

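Top view: rack at (242,220) with pins at (228,222) and (251,211). The mount is at (383,176), with the knob at (386,172). Side view: rack at (251,250), mount at (281,150). The eyepiece is at (149,185), the objective at (253,176) and the canister at (339,269). Next I'll zoom in on the mount and rack.

Run:
```python
import cv2,numpy as np
t=cv2.imread('pics/top.png');s=cv2.imread('pics/side.png')
def z(i,x,y,w,h,): return cv2.resize(i[y:y+h,x:x+w],(400,300),interpolation=cv2.INTER_CUBIC)
a=np.vstack([np.hstack([z(t,334,132,100,75+15),z(t,212,195,60,45)]),np.hstack([z(s,240,120,80,60),z(s,226,212,60,66)])])
cv2.imwrite('pics/zoom.png',a)
```

```text
(no output)
```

View pics/zoom.png

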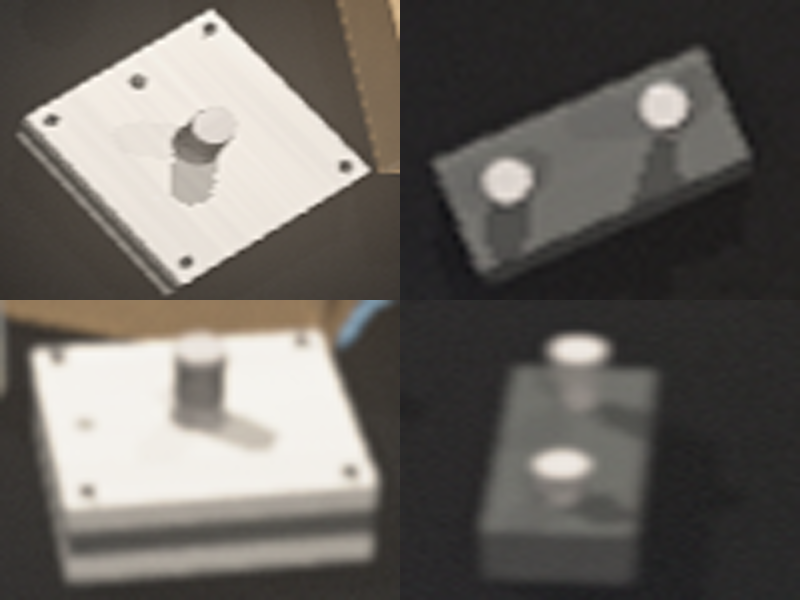

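Zoom: the index hole is at top px (368.5,156.3). The pin heads are at top (228.0,222.0) and (251.6,210.8), and at side (250.3,247.9) and (252.7,223). The far one looks taller.

```bash
cat > m.py <<'E'
from h import *
np.set_printoptions(precision=4,suppress=True)
t=cam('top');s=cam('side')
A=tri([(t,(251.4,210.5)),(s,(252.5,222.3))]);B=tri([(t,(227.8,221.8)),(s,(250.1,247.7))])
print('A',A,'B',B)
print('A at .062 t,s',atz(t,(251.4,210.5),.062),atz(s,(252.5,222.3),.062))
z=lambda p:(334+p[0]/4-.5,132+p[1]/3.3333-.5)
zs=lambda p:(240+p[0]/5-.5,120+(p[1]-300)/5-.5)
for n,a,b in [('hole',(138,81),(85,423)),('s1',(50,120),(87,490)),('s2',(210,28),(57,356)),('s3',(345,166),(302,341)),('s4',(186,262),(350,471)),('knobtop',(213,125),(199,350))]:
    h=.084 if n=='knobtop' else .044
    print(n,'tri',tri([(t,z(a)),(s,zs(b))]),'top',atz(t,z(a),h)[:2],'side',atz(s,zs(b),h)[:2])
for n,p,q in [('can',(339,269),(347,197)),('obj',(253,176),(213,222)),('eye',(149,185),(149,309))]:
    print(n,tri([(t,p),(s,q)]))
E
python3 m.py
```

```text
A [0.5088 0.1754 0.0614] B [0.4892 0.2326 0.0492]
A at .062 t,s [0.5086 0.1754 0.062 ] [0.5085 0.176  0.062 ]
hole tri [ 0.6255 -0.1171  0.0436] top [ 0.6255 -0.117 ] side [ 0.6251 -0.1165]
s1 tri [ 0.5995 -0.0593  0.0464] top [ 0.6002 -0.0598] side [ 0.6009 -0.0625]
s2 tri [ 0.6622 -0.1662  0.0461] top [ 0.663  -0.1668] side [ 0.6635 -0.1692]
s3 tri [ 0.5504 -0.2323  0.0449] top [ 0.5507 -0.2326] side [ 0.5508 -0.2337]
s4 tri [ 0.4881 -0.1269  0.0448] top [ 0.4882 -0.1271] side [ 0.4885 -0.128 ]
knobtop tri [ 0.5764 -0.1467  0.0813] top [ 0.5758 -0.1459] side [ 0.5747 -0.1425]
can [ 0.3605 -0.0159  0.0308]
obj [0.6046 0.1669 0.022 ]
eye [0.6019 0.4207 0.0256]
```

The long pin is A at (0.5087, 0.1755) with its top at about 62 mm. The index hole is at (0.6253,-0.1170) and the knob axis is near (0.576,-0.146). Next move is towards the rack, with the tool turning +90°.

>>> jog_arm:
  deltas: "0.4 1 0 0 0 0.15 50;0.4 1 0 0 0 0.15 50;0.4 1 0 0 0 0.15 50"
  force: 20

```text
clock: 1.25
eef_pos: [0.2438, -0.4883, 0.2222]
tool_rot: [-1.005, 2.976, 0.002]
force: [-0.2, 1.0, 0.4]
grip_width: 0.0742
grasp_force: 0.0
```

>>> jog_arm:
  deltas: "0.4 1 0 0 0 0.15 50;0.4 1 0 0 0 0.15 50;0.4 1 0 0 0 0.15 50"

```text
clock: 1.5
eef_pos: [0.2839, -0.3881, 0.2228]
tool_rot: [-1.46, 2.781, 0.0]
force: [0.9, 0.9, 0.1]
grip_width: 0.0557
grasp_force: 0.0
```

>>> jog_arm:
  deltas: "0.4 1 0 0 0 0.15 50;0.4 1 0 0 0 0.15 50;0.4 1 0 0 0 0.15 50"

```text
clock: 1.75
eef_pos: [0.324, -0.2883, 0.2229]
tool_rot: [-1.877, 2.518, -0.001]
force: [-0.1, 0.1, -1.2]
grip_width: 0.0508
grasp_force: 0.0
```

>>> jog_arm:
  deltas: "0.4 1 0 0 0 0.15 50;0.4 1 0 0 0 0.15 50;0.4 1 0 0 0 0.15 50"

```text
clock: 2.0
eef_pos: [0.3643, -0.1884, 0.2231]
tool_rot: [-2.248, 2.193, -0.002]
force: [-0.0, -0.3, -0.2]
grip_width: 0.0501
grasp_force: 0.0
```

>>> jog_arm:
  deltas: "0.4 1 0 0 0 0.15 50;0.4 1 0 0 0 0.15 50;0.4 1 0 0 0 0.15 50"

```text
clock: 2.25
eef_pos: [0.4047, -0.0881, 0.2231]
tool_rot: [-2.564, 1.813, -0.002]
force: [0.4, -0.7, -0.3]
grip_width: 0.0498
grasp_force: 0.0
```

>>> jog_arm:
  deltas: "0.4 1 0 0 0 0 50;0.4 1 0 0 0 0 50;0.4 1 0 0 0 0 50"

```text
clock: 2.5
eef_pos: [0.4449, 0.0122, 0.2231]
tool_rot: [-2.559, 1.82, -0.002]
force: [1.2, -0.6, 0.5]
grip_width: 0.0499
grasp_force: 0.0
```

>>> jog_arm:
  deltas: "0.4 1 0 0 0 0 50;0.4 1 0 0 0 0 50;0.4 1 0 0 0 0 50"

```text
clock: 2.75
eef_pos: [0.485, 0.1124, 0.2228]
tool_rot: [-2.559, 1.82, -0.002]
force: [0.8, 0.4, 0.8]
grip_width: 0.0501
grasp_force: 0.0
```

>>> jog_arm:
  deltas: "0.2 0.35 -0.4 0 0 0 40;0.2 0.35 -0.4 0 0 0 40;0.2 0.35 -0.4 0 0 0 40"

```text
clock: 3.0
eef_pos: [0.5027, 0.1452, 0.1791]
tool_rot: [2.555, -1.819, -0.005]
force: [0.1, -0.3, 0.0]
grip_width: 0.0417
grasp_force: 0.0
```

Run:
```python
from h import *
np.set_printoptions(precision=4,suppress=True)
w=cam('wrist'); save(w,'w1.png'); s=r.state()
print(s['eef_pos'],s['tool_rot'],s['joints'],np.array(w['cam_to_world'])[:3],w['fx'])
for z in (0.05,.055,.062): print(z,proj(w,[.5087,.1755,z]))
for n in ('long_pin_mid','short_pin_mid'): print([(m['p'],m['location']) for m in r.masks_of('wrist',n)])
```

```text
[0.5028 0.1442 0.1808] [ 2.5553 -1.8202 -0.0027] [ 0.5896  0.2505 -0.2999 -0.0001 -1.0251 -0.2567] [[-0.9449 -0.312  -0.0988  0.5299]
 [-0.3272  0.9067  0.2663  0.0714]
 [ 0.0065  0.284  -0.9588  0.3422]] 290.7297131876385
0.05 [np.float64(262.65268887779837), np.float64(227.02907236875402)]
0.055 [np.float64(262.44950228892486), np.float64(228.64683852995313)]
0.062 [np.float64(262.15407576762806), np.float64(230.99901655471555)]
[(0.71, [261.2, 228.5])]
[(0.62, [260.1, 273.4])]
```

View pics/w1.png

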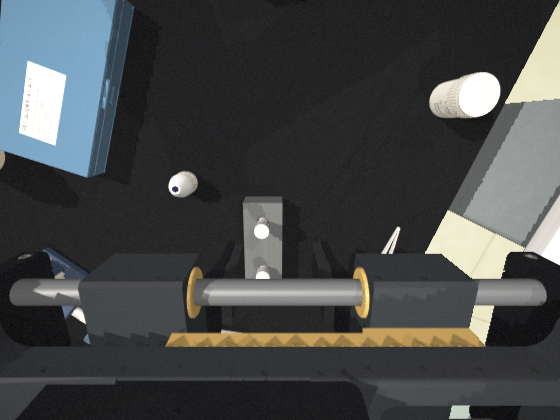

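The wrist view shows the rack at (262,235), the long pin's head at (262,230) and the short one at (263,272). This agrees with the prediction to about 1 mm. Descending.

>>> jog_arm:
  deltas: "0.05 0.31 -0.3 0 0 0 40;0.05 0.31 -0.6 0 0 0 40;0.05 0.31 -0.8 0 0 0 40;0.05 0.31 -0.8 0 0 0 40;0.05 0.31 -0.8 0 0 0 40"

```text
clock: 3.57
eef_pos: [0.5087, 0.1741, 0.1033]
tool_rot: [2.557, -1.825, 0.001]
force: [0.3, 0.2, 0.9]
grip_width: 0.04
grasp_force: 0.0
```

>>> jog_arm:
  deltas: "0 0 -0.3 0 0 0 40;0 0 -0.66 0 0 0 40;0 0 -0.66 0 0 0 40;0 0 -0.66 0 0 0 40"

```text
clock: 3.9
eef_pos: [0.509, 0.1746, 0.0376]
tool_rot: [2.557, -1.824, 0.001]
force: [0.2, -0.1, 0.8]
grip_width: 0.04
grasp_force: 0.0
```

Run:
```python
from h import *
np.set_printoptions(precision=4,suppress=True)
w=cam('wrist'); save(w,'w2.png'); s=r.state()
print(s['eef_pos'],s['force'],proj(w,[.5087,.1755,.062]),[(m['p'],m['location']) for m in r.masks_of('wrist','long_pin_mid')])
```

```text
[0.5102 0.1755 0.0389] [ 0.3468 -0.1428  0.2219] [np.float64(278.5390882066631), np.float64(279.09198398047533)] [(0.98, [278.5, 265.4])]
```

>>> jog_arm:
  deltas: "0 0 -0.02 0 0 0 40;0 0 -0.02 0 0 0 14;0 0 -0.02 0 0 0 14;0 0 -0.02 0 0 0 14;0 0 -0.02 0 0 0 14;0 0 -0.02 0 0 0 14;0 0 -0.02 0 0 0 14;0 0 -0.02 0 0 0 14"
  force: 25

```text
clock: 4.67
eef_pos: [0.5087, 0.1752, 0.0346]
tool_rot: [-2.558, 1.824, -0.0]
force: [-0.3, -0.0, 0.7]
grip_width: 0.0148
grasp_force: 19.3
```

Gripped. Lifting and carrying to the index hole, while turning the fingers perpendicular to the mount's x axis.

>>> jog_arm:
  deltas: "0 0 0.2 0 0 0 14;0 0 0.4 0 0 0 14;0 0 0.7 0 0 0 14;0 0 1 0 0 0 14;0 0 1 0 0 0 14"

```text
clock: 5.08
eef_pos: [0.5122, 0.1769, 0.1406]
tool_rot: [-2.551, 1.816, -0.009]
force: [1.2, 0.4, 0.5]
grip_width: 0.0148
grasp_force: 25.0
```

Run:
```python
from h import *
np.set_printoptions(precision=4,suppress=True)
s=r.state(); print(s['eef_pos'],s['force'],s['grip_width'],s['grasp_force'])
t=cam('top');d=cam('side'); save(d,'lift.png')
print('bottlecap',tri([(t,(395,108)),(d,(231.5,109))]),'box corner',tri([(t,(417,87)),(d,(229,92))]))
im=d['frame'][:,:,::-1]; u=proj(d,s['eef_pos']);print(u,proj(d,np.array(s['eef_pos'])-[0,0,.0286]))
x,y=int(u[0]),int(u[1]); cv2.imwrite('pics/liftz.png',cv2.resize(im[y-45:y+45,x-60:x+60],(720,540),interpolation=cv2.INTER_CUBIC))
```

```text
[0.5122 0.1769 0.1406] [1.1681 0.4496 0.4528] 0.014766519047087711 25.000811219215393
bottlecap [ 0.7268 -0.188   0.0842] box corner [ 0.7642 -0.2434  0.1009]
[np.float64(250.13197580321827), np.float64(191.54526646041506)] [np.float64(250.3361222592585), np.float64(203.03050985838811)]
```

View pics/liftz.png

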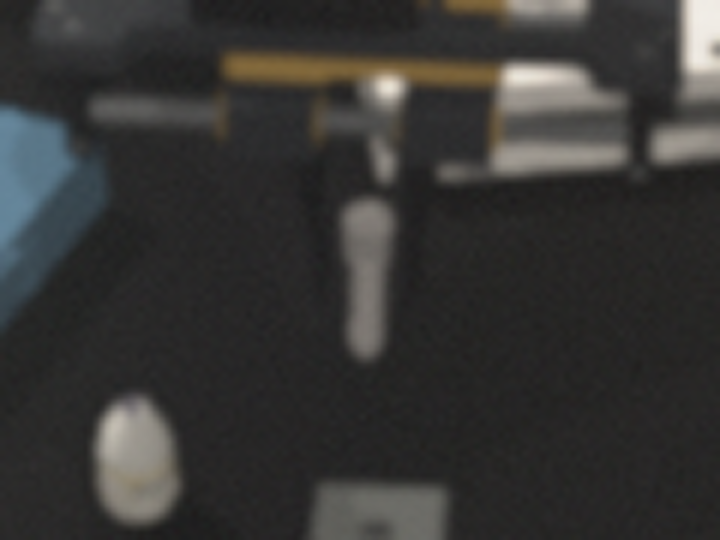

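The long pin is held upright: head at about (367,215) and tip at (367,357) in the crop, near the predicted tip. The surroundings stay below 0.10 m, so the hand's body clears them. Carrying on.

>>> jog_arm:
  deltas: "0.39 -0.97 0 0 0 -0.22 14;0.39 -0.97 0 0 0 -0.22 14;0.39 -0.97 0 0 0 -0.22 14;0.39 -0.97 0 0 0 -0.22 14"

```text
clock: 5.52
eef_pos: [0.5474, 0.0745, 0.1325]
tool_rot: [2.059, -2.367, -0.002]
force: [0.6, -0.4, -0.7]
grip_width: 0.0145
grasp_force: 25.0
```

>>> jog_arm:
  deltas: "0.39 -0.97 0 0 0 -0.22 14;0.39 -0.97 0 0 0 -0.22 14;0.39 -0.97 0 0 0 -0.22 14;0.39 -0.97 0 0 0 -0.22 14"

```text
clock: 5.85
eef_pos: [0.5866, -0.0226, 0.1322]
tool_rot: [1.464, -2.776, -0.001]
force: [0.6, 0.5, -0.7]
grip_width: 0.0148
grasp_force: 25.0
```

>>> jog_arm:
  deltas: "0.39 -0.98 0 0 0 -0.22 14;0.39 -0.98 0 0 0 -0.22 14;0.39 -0.98 0 0 0 -0.22 14;0.39 -0.98 0 0 0 -0.22 14;0.39 -0.98 0 0 0 -0.22 14;0.39 -0.98 0 0 0 -0.22 14"

```text
clock: 6.35
eef_pos: [0.6245, -0.117, 0.1326]
tool_rot: [0.81, -3.032, -0.002]
force: [-1.1, 0.6, -0.2]
grip_width: 0.0145
grasp_force: 25.0
```

>>> jog_arm:
  deltas: "0 0 -0.2 0 0 0 14;0 0 -0.3 0 0 0 14;0 0 -0.4 0 0 0 14;0 0 -0.4 0 0 0 14;0 0 -0.4 0 0 0 14"

```text
clock: 6.77
eef_pos: [0.6251, -0.1164, 0.0938]
tool_rot: [0.81, -3.033, -0.0]
force: [0.5, 0.1, 0.4]
grip_width: 0.0145
grasp_force: 25.0
```

Run:
```python
from h import *
np.set_printoptions(precision=4,suppress=True)
s=r.state(); e=np.array(s['eef_pos']); print(s['clock'],e,s['tool_rot'],s['force'],s['joints'])
out=[]
for n in ('wrist','side'):
    d=cam(n); H=[.6254,-.117,.044]; tip=e-[0,0,.0286]
    p=proj(d,H); q=proj(d,tip); print(n,'hole',p,'tip',q)
    im=d['frame'][:,:,::-1].copy(); x,y=int(q[0]),int(q[1]); print(x,y)
    w=40 if n=='side' else 80
    x0=max(0,min(560-2*w,x-w)); y0=max(0,min(420-2*w,y-w)); print(x0,y0)
    out.append(cv2.resize(im[y0:y0+2*w,x0:x0+2*w],(400,400),interpolation=cv2.INTER_CUBIC))
cv2.imwrite('pics/above.png',np.hstack(out))
```

```text
6.7667 [ 0.6251 -0.1164  0.0938] [ 0.8099 -3.0334 -0.0003] [0.536  0.0684 0.3789] [ 0.07    0.5143 -0.1264  0.0002 -0.932  -1.1191]
wrist hole [np.float64(277.3602384103571), np.float64(228.23574425548134)] tip [np.float64(278.20962084149585), np.float64(238.58504958159926)]
278 238
198 158
side hole [np.float64(256.4627131107786), np.float64(143.96659925145894)] tip [np.float64(256.4224427317635), np.float64(136.89086357181546)]
256 136
216 96
```

View pics/above.png

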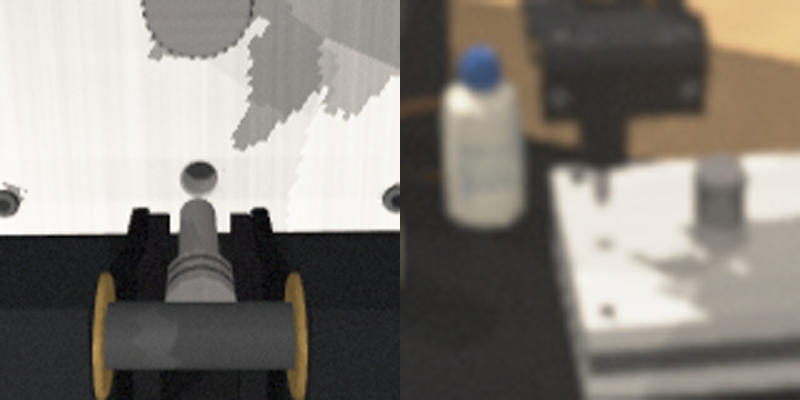

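Wrist crop: the hole is at (199,178) and the pin tip at (198,205), both in line within about 1 mm of the prediction. Lowering gently into the hole.

>>> jog_arm:
  deltas: "0 -0.004 -0.1 0 0 0 14;0 -0.004 -0.18 0 0 0 14;0 -0.004 -0.22 0 0 0 14;0 -0.004 -0.25 0 0 0 14;0 -0.004 -0.28 0 0 0 14;0 -0.004 -0.28 0 0 0 14"

```text
clock: 7.37
eef_pos: [0.6248, -0.117, 0.0655]
tool_rot: [0.807, -3.034, -0.002]
force: [-0.7, 1.6, -0.4]
grip_width: 0.0143
grasp_force: 25.0
```

Run:
```python
from h import *
s=r.state(); print(s['eef_pos'],s['force'],s['ft_torque'],s['grip_width'])
```

```text
[ 0.62475785 -0.11704985  0.0655085 ] [-0.65410141  1.57427312 -0.35185826] [0.50613904 0.26767651 0.00945308] 0.014302142503789686
```

In the hole with little force. Lowering on to just above the flange.

>>> jog_arm:
  deltas: "0 0 -0.04 0 0 0 14;0 0 -0.07 0 0 0 14;0 0 -0.09 0 0 0 14;0 0 -0.09 0 0 0 14;0 0 -0.09 0 0 0 14"

```text
clock: 7.78
eef_pos: [0.6251, -0.1171, 0.057]
tool_rot: [0.808, -3.035, -0.001]
force: [-2.0, 2.8, -1.2]
grip_width: 0.0144
grasp_force: 25.0
```

Run:
```python
from h import *
s=r.state(); print(s['eef_pos'],s['force'],s['ft_torque'],s['grip_width'])
```

```text
[ 0.62506011 -0.11707754  0.05702197] [-2.03408878  2.78059284 -1.22855387] [ 0.89500624  0.63706021 -0.02848066] 0.014432700743468373
```

>>> jog_arm:
  deltas: "-0.005 0.008 0 0 0 0 14;-0.005 0.008 0 0 0 0 30;-0.005 0.008 0 0 0 0 30;-0.005 0.008 0 0 0 0 30;-0.005 0.008 0 0 0 0 30"

```text
clock: 8.2
eef_pos: [0.6259, -0.1167, 0.0581]
tool_rot: [-0.808, 3.034, -0.001]
force: [-0.5, -0.0, -0.2]
grip_width: 0.0282
grasp_force: 0.0
```

>>> jog_arm:
  deltas: "0 0 0.2 0 0 0 30;0 0 0.5 0 0 0 30;0 0 0.8 0 0 0 30;0 0 0.8 0 0 0 30"

```text
clock: 8.53
eef_pos: [0.6296, -0.1172, 0.1451]
tool_rot: [-0.807, 3.023, -0.009]
force: [1.1, 0.4, 1.5]
grip_width: 0.0299
grasp_force: 0.0
```

Run:
```python
from h import *
np.set_printoptions(precision=4,suppress=True)
s=r.state(); e=np.array(s['eef_pos']); print(s['clock'],e,s['force'],s['joints'])
out=[]
for n,w in (('wrist',80),('side',30)):
    d=cam(n)
    q=proj(d,[.6254,-.117,.07]); print(n,[proj(d,[.6254,-.117,z]) for z in (.083,.064)],[(m['p'],m['location']) for m in r.masks_of(n,'long_pin_mid')])
    im=d['frame'][:,:,::-1].copy(); x,y=int(q[0]),int(q[1])
    x0=max(0,min(560-2*w,x-w)); y0=max(0,min(420-2*w,y-w)); print(x0,y0)
    out.append(cv2.resize(im[y0:y0+2*w,x0:x0+2*w],(400,400),interpolation=cv2.INTER_CUBIC))
cv2.imwrite('pics/stand.png',np.hstack(out))
```

```text
8.5333 [ 0.6296 -0.1172  0.1451] [1.0769 0.3669 1.5424] [ 0.0696  0.4634 -0.0712  0.0035 -1.0225 -1.1203]
wrist [[np.float64(281.6175635094266), np.float64(218.15086062397745)], [np.float64(281.53268040058754), np.float64(211.1669028662878)]] [(0.91, [284.6, 215.0])]
201 133
side [[np.float64(256.370059471086), np.float64(130.59156519491563)], [np.float64(256.4156618375714), np.float64(137.17450361832874)]] []
226 105
```

View pics/stand.png

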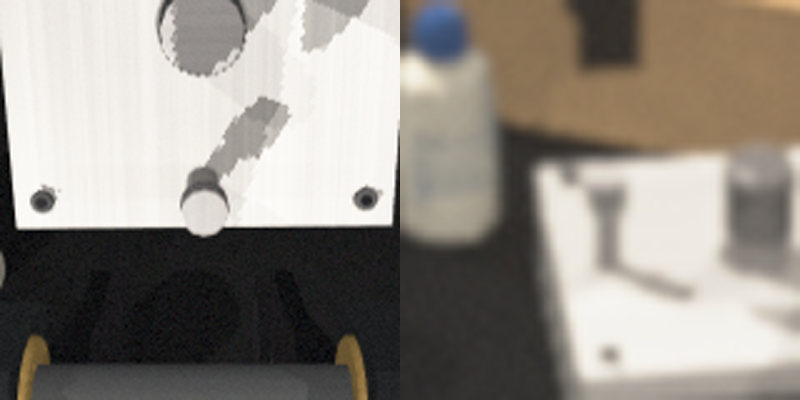

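The pin stands upright in the hole, on the flange: head at crop (205,212) in the wrist view, and upright at (608,225) in the side view. Next, the hand goes over the knob.

>>> jog_arm:
  deltas: "-0.5 -0.3 0 0 0 -0.1 36;-0.5 -0.3 0 0 0 -0.2 36;-0.5 -0.3 0 0 0 -0.2 36;-0.5 -0.3 0 0 0 -0.2 36;-0.5 -0.3 0 0 0 -0.2 36"

```text
clock: 9.15
eef_pos: [0.574, -0.1468, 0.1362]
tool_rot: [0.157, -3.135, -0.0]
force: [-0.4, 0.1, -0.0]
grip_width: 0.0356
grasp_force: 0.0
```

Run:
```python
from h import *
np.set_printoptions(precision=4,suppress=True)
s=r.state(); e=np.array(s['eef_pos']); print(s['clock'],e,s['force'],s['joints'])
d=cam('wrist'); K=[.5755,-.1466,.084]
th=np.arange(0,7,.1); im=d['frame'][:,:,::-1].copy()
big=cv2.resize(im,(1120,840))
for a in th:
    p=proj(d,[K[0]+.013*np.cos(a),K[1]+.013*np.sin(a),.084]); cv2.circle(big,(int(2*p[0]+.5),int(2*p[1]+.5)),1,(0,0,255),-1)
p=proj(d,K); print(p); x=int(2*p[0]);y=int(2*p[1])
cv2.imwrite('pics/knob.png',cv2.resize(big[max(0,y-140):y+140,x-140:x+140],(560,560)))
```

```text
9.15 [ 0.574  -0.1468  0.1362] [-0.3974  0.1488 -0.048 ] [ 0.0227  0.405  -0.1921 -0.0002 -0.9764 -1.4932]
[np.float64(277.9001522813238), np.float64(228.89610730716421)]
```

View pics/knob.png

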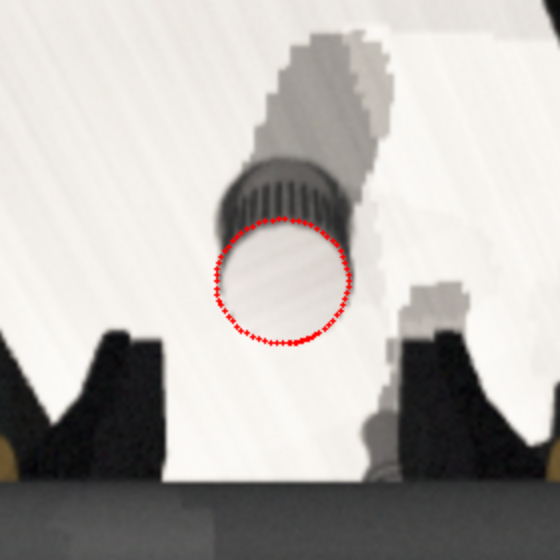

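The predicted circle lies exactly on the knob's top (283,280 in the crop). Descending and gripping the knob.

>>> jog_arm:
  deltas: "0.004 0 -0.3 0 0 0 36;0.004 0 -0.6 0 0 0 36;0.004 0 -0.85 0 0 0 36;0.004 0 -0.85 0 0 0 36;0.004 0 -0.85 0 0 0 22;0.004 0 -0.85 0 0 0 22;0.004 0 -0.85 0 0 0 22;0.004 0 -0.85 0 0 0 22;0.004 0 -0.85 0 0 0 22"
  force: 15

```text
clock: 9.95
eef_pos: [0.5768, -0.1458, 0.0539]
tool_rot: [-0.16, 3.134, 0.001]
force: [0.7, 4.4, -0.4]
grip_width: 0.0255
grasp_force: 15.0
```

Run:
```python
from h import *
s=r.state(); print(s['eef_pos'],s['force'],s['ft_torque'],s['grip_width'],s['grasp_force'])
```

```text
[ 0.57676206 -0.14583613  0.05390946] [ 0.71319299  4.41937569 -0.44066432] [ 1.32018253 -0.27996047  0.02437398] 0.025475403698229517 15.000259734224528
```

>>> jog_arm:
  deltas: "0 0.004 0 0 0 0.015 22;0 0.004 0 0 0 0.03 22;0 0.004 0 0 0 0.045 22;0 0.004 0 0 0 0.06 22;0 0.004 0 0 0 0.075 22;0 0.004 0 0 0 0.09 22;0 0.004 0 0 0 0.105 22;0 0.004 0 0 0 0.12 22;0 0.004 0 0 0 0.135 22;0 0.004 0 0 0 0.15 22"

```text
clock: 10.78
eef_pos: [0.5766, -0.1453, 0.0539]
tool_rot: [-0.65, 3.07, 0.0]
force: [-0.2, 6.3, 0.9]
grip_width: 0.0253
grasp_force: 15.0
```

```bash
cat > st.py <<'E'
from h import *
np.set_printoptions(precision=4,suppress=True)
s=r.state(); print(s['clock'],s['eef_pos'],s['force'],s['ft_torque'],s['grip_width'],s['joints'][5],s['joint_torque'][5])
if len(__import__('sys').argv)>1:
    c=cam('side'); c2=cam('top')
    # pin head: white blob; masks
    for n in ('side','top','wrist'):
        if n=='wrist': cam(n)
        print(n,[(m['p'],m['location']) for m in r.masks_of(n,'long_pin_mid')])
E
python3 st.py v; python3 -c "
from h import *
for n in('side','top'):
    d=cam(n);print(n,[proj(d,[.6254,-.117,z]) for z in(.076,.057)])"
```

```text
10.7833 [ 0.5766 -0.1453  0.0539] [-0.2022  6.3469  0.8747] [ 1.5967 -0.1393 -0.0754] 0.025265493155680607 -1.1776364372535515 -0.18114857375621796
side []
top []
wrist [(0.51, [289.2, 326.4])]
side [[np.float64(256.38696447490395), np.float64(133.03189028674407)], [np.float64(256.43223928279934), np.float64(139.5675439266128)]]
top [[np.float64(370.8243784946242), np.float64(151.1596719064591)], [np.float64(369.13591167870646), np.float64(153.97624558527832)]]
```

>>> jog_arm:
  deltas: "0 0.008 0 0 0 0.015 22;0 0.008 0 0 0 0.03 22;0 0.008 0 0 0 0.045 22;0 0.008 0 0 0 0.06 22;0 0.008 0 0 0 0.075 22;0 0.008 0 0 0 0.09 22;0 0.008 0 0 0 0.105 22;0 0.008 0 0 0 0.12 22;0 0.008 0 0 0 0.135 22;0 0.008 0 0 0 0.15 22"

```text
clock: 12.02
eef_pos: [0.5763, -0.1448, 0.0539]
tool_rot: [-1.123, 2.932, -0.001]
force: [0.5, 4.3, 0.9]
grip_width: 0.0254
grasp_force: 15.0
```

```bash
python3 st.py
```

```text
12.0167 [ 0.5763 -0.1448  0.0539] [0.5159 4.2504 0.9489] [ 1.2566  0.0348 -0.0603] 0.025422438171479347 -0.8648801219940639 -0.18414502032101154
```

Force is falling with the y correction, and torque is steady at the drag value. Continuing.

>>> jog_arm:
  deltas: "0 0.008 0 0 0 0.015 22;0 0.008 0 0 0 0.03 22;0 0.008 0 0 0 0.045 22;0 0.008 0 0 0 0.06 22;0 0.008 0 0 0 0.075 22;0 0.008 0 0 0 0.09 22;0 0.008 0 0 0 0.105 22;0 0.008 0 0 0 0.12 22;0 0.008 0 0 0 0.135 22;0 0.008 0 0 0 0.15 22"

```text
clock: 12.85
eef_pos: [0.5758, -0.1444, 0.0539]
tool_rot: [-1.568, 2.721, -0.001]
force: [-1.6, 3.3, 1.4]
grip_width: 0.0254
grasp_force: 15.0
```

```bash
python3 st.py
```

```text
12.85 [ 0.5758 -0.1444  0.0539] [-1.6044  3.259   1.3719] [ 0.7954  0.2289 -0.0502] 0.02540875811205424 -0.5520761111654762 -0.18763338681310415
```

>>> jog_arm:
  deltas: "0 0.003 0 0 0 0.015 22;0 0.003 0 0 0 0.03 22;0 0.003 0 0 0 0.045 22;0 0.003 0 0 0 0.06 22;0 0.003 0 0 0 0.075 22;0 0.003 0 0 0 0.09 22;0 0.003 0 0 0 0.105 22;0 0.003 0 0 0 0.12 22;0 0.003 0 0 0 0.135 22;0 0.003 0 0 0 0.15 22"

```text
clock: 13.68
eef_pos: [0.5753, -0.1444, 0.0536]
tool_rot: [-1.973, 2.444, -0.0]
force: [-0.2, 2.7, 0.5]
grip_width: 0.0258
grasp_force: 15.0
```

```bash
python3 st.py
```

```text
13.6833 [ 0.5753 -0.1444  0.0536] [-0.1821  2.7185  0.4666] [ 0.6536  0.3323 -0.273 ] 0.025793398933353088 -0.23922346686062756 0.050061705987900496
```

Torque jumped from -0.05 to -0.27, so the bushing is probably locked. Checking by eye.

Run:
```python
from h import *
out=[]
for n in('side','top'):
    d=cam(n); im=d['frame'][:,:,::-1]; q=proj(d,[.6254,-.117,.06]); x,y=int(q[0]),int(q[1]); print(n,x-20,y-20,[proj(d,[.6254,-.117,z]) for z in(.083,.064)])
    out.append(cv2.resize(im[y-20:y+20,x-20:x+20],(400,400),interpolation=cv2.INTER_CUBIC))
cv2.imwrite('pics/drop.png',np.hstack(out))
```

```text
side 236 118 [[np.float64(256.370059471086), np.float64(130.59156519491563)], [np.float64(256.4156618375714), np.float64(137.17450361832874)]]
top 349 133 [[np.float64(371.4619643635611), np.float64(150.09609898959457)], [np.float64(369.7509439620355), np.float64(152.95029486802542)]]
```

View pics/drop.png

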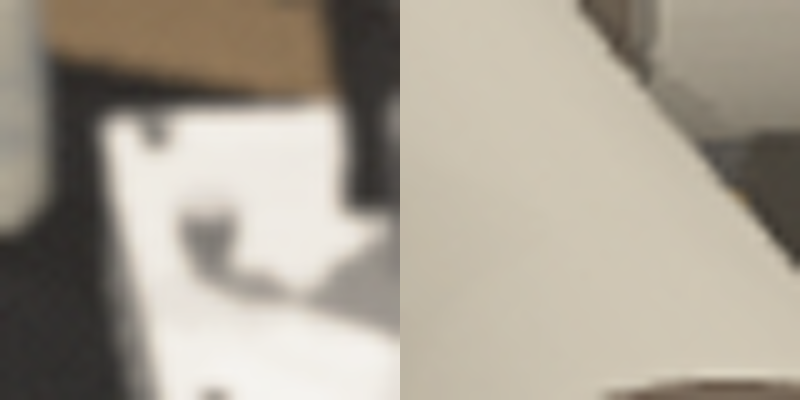

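Side crop: the head is now at (207,200–260), about row 138–139, which matches the dropped height, and it is no longer at row ~130. Releasing the knob, rising, shutting the fingers and moving over the pin.

>>> jog_arm:
  deltas: "0 0 0 0 0 -0.01 22;0 0 0 0 0 -0.01 36;0 0 0 0 0 -0.01 36;0 0 0 0 0 -0.01 36;0 0 0.3 0 0 -0.01 36;0 0 0.6 0 0 -0.01 36;0 0 0.85 0 0 -0.01 36;0 0 0.85 0 0 -0.01 36"

```text
clock: 14.45
eef_pos: [0.5794, -0.1449, 0.1436]
tool_rot: [-1.944, 2.458, -0.014]
force: [0.4, 0.8, 1.2]
grip_width: 0.0358
grasp_force: 0.0
```

>>> jog_arm:
  deltas: "0.5 0.27 0 0 0 0 0;0.5 0.27 0 0 0 0 0;0.5 0.27 0 0 0 0 0;0.5 0.27 0 0 0 0 0;0.5 0.27 0 0 0 0 0;0.5 0.27 0 0 0 0 0;0.5 0.27 0 0 0 0 0"

```text
clock: 15.03
eef_pos: [0.6248, -0.1177, 0.1375]
tool_rot: [1.946, -2.466, -0.0]
force: [-0.1, -0.1, 0.2]
grip_width: 0.0022
grasp_force: 0.0
```

>>> jog_arm:
  deltas: "0 0 -0.3 0 0 0 0;0 0 -0.5 0 0 0 0;0 0 -0.6 0 0 0 0;0 0 -0.68 0 0 0 0;0 0 -0.68 0 0 0 0;0 0 -0.68 0 0 0 0"

```text
clock: 15.53
eef_pos: [0.6259, -0.1174, 0.0701]
tool_rot: [-1.947, 2.465, -0.001]
force: [0.2, 0.9, 0.5]
grip_width: 0.0004
grasp_force: 0.0
```

```bash
python3 st.py
```

```text
15.5333 [ 0.6259 -0.1174  0.0701] [0.1548 0.8983 0.4552] [ 0.0968  0.0656 -0.0049] 0.0003635039209736657 -0.3023154325035209 -0.0014677597573609091
```

>>> jog_arm:
  deltas: "0 0 -0.03 0 0 0 0;0 0 -0.05 0 0 0 0;0 0 -0.065 0 0 0 0;0 0 -0.075 0 0 0 0;0 0 -0.085 0 0 0 0;0 0 -0.085 0 0 0 0"

```text
clock: 16.03
eef_pos: [0.6259, -0.1171, 0.0615]
tool_rot: [-1.947, 2.464, -0.001]
force: [-0.4, 0.2, 0.8]
grip_width: 0.0006
grasp_force: 0.6
```

```bash
python3 st.py
```

```text
16.0333 [ 0.6259 -0.1171  0.0615] [-0.4396  0.212   0.8161] [ 0.0584 -0.0068 -0.0401] 0.0005698038289882115 -0.3023244833745362 0.0005046523983764928
```

>>> jog_arm:
  deltas: "0 0 -0.01 0 0 0 0;0 0 -0.02 0 0 0 0;0 0 -0.03 0 0 0 0;0 0 -0.03 0 0 0 0"

```text
clock: 16.37
eef_pos: [0.6257, -0.1173, 0.0587]
tool_rot: [-1.948, 2.465, -0.001]
force: [-0.3, -0.6, 6.1]
grip_width: 0.0005
grasp_force: 2.6
```

```bash
python3 st.py
```

```text
16.3667 [ 0.6257 -0.1173  0.0587] [-0.3497 -0.6149  6.1418] [-0.0158  0.3324 -0.0485] 0.0004937573122590911 -0.30231592659919665 -0.004336383717600256
```

>>> jog_arm:
  deltas: "0 0 -0.005 0 0 0 0;0 0 -0.01 0 0 0 0;0 0 -0.01 0 0 0 0"

```text
clock: 16.62
eef_pos: [0.6258, -0.1174, 0.0586]
tool_rot: [-1.948, 2.464, -0.002]
force: [-1.3, 0.8, 8.7]
grip_width: 0.0002
grasp_force: 4.4
```

```bash
python3 st.py
```

```text
16.6167 [ 0.6258 -0.1174  0.0586] [-1.3073  0.8187  8.6768] [0.076  0.7246 0.0185] 0.00023375243971849666 -0.3022859225961524 -0.010570088925305754
```

>>> jog_arm:
  deltas: "0 0 -0.005 0 0 0 0;0 0 -0.01 0 0 0 0;0 0 -0.01 0 0 0 0"

```text
clock: 16.87
eef_pos: [0.6259, -0.1175, 0.0585]
tool_rot: [-1.949, 2.464, -0.002]
force: [-3.0, 0.5, 12.6]
grip_width: 0.0006
grasp_force: 6.2
```

```bash
python3 st.py
```

```text
16.8667 [ 0.6259 -0.1175  0.0585] [-2.9979  0.5243 12.609 ] [0.1935 1.132  0.0074] 0.0005924220291791092 -0.3022359064395985 -0.018328196019865572
```

Stiff at 0.0585 with 12.6 N, which exceeds the ball's 5–10 N. The head's top should be at 0.058 when home. Lifting off to check.

>>> jog_arm:
  deltas: "0 0 0.2 0 0 0 0;0 0 0.5 0 0 0 0;-0.2 -0.2 0.9 0 0 0 0;-0.5 -0.4 0.9 0 0 0 0;-0.5 -0.4 0.9 0 0 0 0;-0.5 -0.4 0.9 0 0 0 0"

```text
clock: 17.37
eef_pos: [0.574, -0.1579, 0.1464]
tool_rot: [-1.944, 2.467, 0.001]
force: [0.2, 0.5, 0.0]
grip_width: 0.0007
grasp_force: 0.0
```

Run:
```python
from h import *
out=[]
for n,w in(('side',20),('wrist',50)):
    d=cam(n); im=d['frame'][:,:,::-1]; P=lambda z:np.array(proj(d,[.6254,-.117,z])); q=P(.05); x,y=int(q[0]),int(q[1])
    x=min(560-w,max(w,x)); y=min(420-w,max(w,y)); print(n,q,x-w,y-w)
    b=cv2.resize(im[y-w:y+w,x-w:x+w],(400,400),interpolation=cv2.INTER_CUBIC); f=200/w
    for zt,c in((.0635,(255,0,0)),(.058,(0,0,255))):
        for a in np.arange(0,6.3,.3):
            p=proj(d,[.6254+.008*np.cos(a),-.117+.008*np.sin(a),zt]); cv2.circle(b,(int((p[0]-x+w+.5)*f),int((p[1]-y+w+.5)*f)),2,c,-1)
    out.append(b)
cv2.imwrite('pics/home.png',np.hstack(out))
```

```text
side [256.44869844 141.94350943] 236 121
wrist [237.46976001 261.59918005] 187 211
```

View pics/home.png

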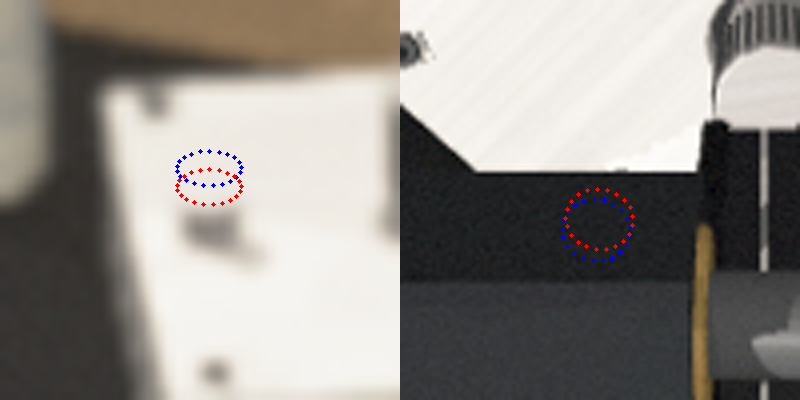

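```bash
python3 - <<'E'
import cv2,numpy as np
a=cv2.imread('pics/drop.png',0)[:, :400];b=cv2.imread('pics/home.png',0)[:, :400]
for n,i,y0 in(('drop',a,118),('home',b,121)):
    print(n,[(y0+k/10,int(i[k-5:k+5,190:225].mean())) for k in range(120,330,10)])
E
python3 - <<'E'
from h import *
s=r.state();print(s['clock'],s['force'])
E
```

```text
drop [(130.0, 216), (131.0, 236), (132.0, 236), (133.0, 235), (134.0, 234), (135.0, 234), (136.0, 230), (137.0, 224), (138.0, 215), (139.0, 196), (140.0, 162), (141.0, 134), (142.0, 127), (143.0, 133), (144.0, 143), (145.0, 155), (146.0, 176), (147.0, 203), (148.0, 220), (149.0, 226), (150.0, 230)]
home [(133.0, 235), (134.0, 234), (135.0, 234), (136.0, 207), (137.0, 232), (138.0, 210), (139.0, 215), (140.0, 219), (141.0, 209), (142.0, 193), (143.0, 155), (144.0, 137), (145.0, 151), (146.0, 189), (147.0, 226), (148.0, 240), (149.0, 243), (150.0, 244), (151.0, 243), (152.0, 243), (153.0, 243)]
17.4667 [0.18756374 0.76986426 0.08934762]
```

>>> jog_arm:
  deltas: "0.5 0.4 0 0 0 0 0;0.5 0.4 0 0 0 0 0;0.5 0.4 0 0 0 0 0;0.5 0.4 0 0 0 0 0"

```text
clock: 17.8
eef_pos: [0.6262, -0.1156, 0.144]
tool_rot: [1.949, -2.461, -0.003]
force: [-0.6, -0.1, -0.4]
grip_width: 0.0006
grasp_force: 0.0
```

Run:
```python
from h import *
d=cam('wrist'); m=r.masks_of('wrist','long_pin_mid')
for k in m[:2]:
    ys,xs=np.nonzero(k['mask']); print(k['p'],k['location'],xs.min(),xs.max(),ys.min(),ys.max())
for z in(.0635,.058):
    P=np.array([proj(d,[.6254+.008*np.cos(a),-.117+.008*np.sin(a),h]) for a in np.arange(0,6.3,.1) for h in (z,z-.014)]); print(z,P.min(0),P.max(0))
```

```text
0.72 [280.3, 212.5] 270 287 203 222
0.0635 [269.45421274 202.24071591] [287.66067678 223.7630804 ]
0.058 [269.60345588 200.72105874] [287.44153167 221.76045559]
```

Both signs show the pin home: the head's edge moved about 2.6 px (6 to 7 mm) down, and the gap under the head has gone. Handing in.

```bash
python3 -c "
from rig import r
print(r.hand_in())"
```

```text
the job is handed in; nothing more can be done
None
```

The long pin is pressed home through the index hole: the knob locked, the final push reached 12.6 N, and the side view shows the head down on the cover. I handed the job in at about 18 s, with the hand clear and the short pin and other things untouched.

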